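Bring the red-capped vial to the reader

ROBOT

A 6-joint arm with a two-finger parallel gripper is mounted at the origin on the work surface. World frame = base frame: x ahead of the robot, y to its left, z up, the work surface at z = 0. Lengths are in m, angles in rad, forces in N, time in s.
With the tool pointing down it reaches from about 0.275 to 0.775 m from the base axis. Payload 14.6 kg.
Tool frame: the origin (TCP) lies midway between the tips of the shut fingers; the grasp point (between the pads) lies 19 mm behind it; z points along the fingers, y is the direction in which the jaws open and shut (so a half turn about z gives the same grasp; the last joint's range is limited). The gripper opens to 85 mm and grips with 20 to 120 N. Pads are 22 mm wide; open, the fingers measure 114 mm over their backs; the gripper's body (76 mm by 85 mm) begins 54 mm behind the grasp point. The pads swing forward as they close: fully open they stand 13 mm farther back than shut.
Start: joints at [-1.371, 0.263, -0.048, 1.259, 0, 1.415], TCP at [0.182, -0.492, 0.231] pointing down, gripper open.
Joint ranges: [-2.65, 2.65], [-0.89, 1.7], [-1.18, 1.37], [-2.13, 2.11], [-1.35, 1.29], [-3.14, 3.14]. Speed limits (rad/s): [1.89, 1.89, 2.57, 2.79, 3.14, 3.14].

INTERFACE

Orientations are given as [roll, pitch, yaw] about the fixed x, y, z axes, in that order (R = Rz(yaw) Ry(pitch) Rx(roll)).
In Python, from workcell import arm gives the robot as it stands.
- The arm moves only by the tool arm_command, never from a script. Its argument "motion" is a list of rows, each a list of 3 entries, a list of its own where there are three numbers: the shift along the tool's x, y, z in m, then the turn, a rotation vector about the tool's x, y, z in rad, then the opening, from -1 (shut) to 1 (fully open), so that 0 is half open. In form: [[[dx, dy, dz], [rx, ry, rz], grip], ...]. A call has 1 to 10 rows; each row shifts and turns the commanded pose from where the row before left it, along the tool's axes as they then stand; what a row does not reach is not made up. A row lasts 1/8 s, in which the tool goes at most 62.5 mm and 10.7 degrees, less where a joint would pass 70% of its speed; a pose out of reach is approached as far as the arm can. A call is refused whole if a number of a shift passes 0.0625 or a number of a turn 0.188, either way. A call with a gripper value outside its range is refused whole. The fingers move at their own pace and stop on an object; "force" is the grip in N (left out, the last holds). Time passes only in rows, so rows that do not move let the fingers close. It gives the time, the measured TCP pose, the force and the opening at its end, in the units of the state.
- arm.observe(): the state, without advancing time (a new reading comes with each control period).
- arm.grab_frame(name): name is "scene" or "top"; returns a dict with "img" (420x560x3 uint8, red, green, blue), "mtx" (3x3 intrinsics, pixels), "eye" and "rotation" of the camera in the world. Camera axes: x right, y up, looking along -z (the intrinsics and any distortion apply to the point x, -y, -z); pixel columns grow to the right and rows downward; lengths in m; the calibration is good to about 2 mm. A picture is of the moment at which its call begins. There is no depth.
- arm.sign_off(): hands the job in, once; it reports no verdict.
The state is a dict: "clock": time; "joints": joint angles; "joint_vel": joint speeds; "tau": joint torques, N m; "eef_pos": TCP position; "ee_rot": TCP orientation; "ft_force": force on the tool from outside, world axes, zero at the start; "ft_torque": the same for the moment, N m; "opening": opening from 0.0 (shut) to 1.0 (fully open).
Only numpy, scipy, OpenCV 4.12 (cv2) and the standard library are available. Lean on these libraries where they do the work, as an engineer would, in place of code of your own. Each camera call takes 0.05 s, during which the arm holds its last target.

TASK

Turn the sample carousel by pushing gently on its spokes with a fingertip until the red-capped vial stands squarely in front of the reading station's green window, in line with the yellow stripe; either way round will do. Do not pinch the spokes, do not touch or lift the vials, do not set the carousel spinning, and leave the bottle, beaker and tip box where they are. Finish with the carousel at rest and the hand clear of everything.

Things in the scene. Friction and masses are not known exactly. Their poses are not given: they have to be found in the camera images.
- hub (a point): Axis of the carousel, at the steel hub cap. A fixed grey round foot (144 mm wide) stands on a blue bench mat 2 mm thick; on it turns a white rotor: a disc 164 mm across with five grey cup-like pockets on a 60 mm radius and five spokes half-way (36 degrees) between the pockets.
- rotor (a joint): Turn of the rotor in rad, 0 at the start, growing anticlockwise seen from above. Turns freely either way, several turns; no spring, no clicks. A light drag, about 1 N at the spokes' ends, and it stays where it is left.
- red_vial_mid (a point): Centre of the glass sample vial with the red cap: 26 mm diameter, 62 mm tall, standing loosely in its pocket (60 mm from the carousel axis, 22 mm deep, 3 mm play); its top is 94 mm above the bench. The vials go round with the rotor.
- read_point (a point): The point, 60 mm from the carousel axis and at mid-height of a vial, where the red-capped vial's centre should stand: on the line from the axis to the middle of the reading station's window.
- reader_window (a point): Middle of the green window on the inner face of the fixed reading station: a white block 52 mm wide, 48 mm deep, 80 mm tall, a yellow stripe on its top, on a black foot (60 x 64 mm, 10 mm high). The foot begins 150 mm from the carousel axis, the block 156 mm; the spokes pass in front of it.
- left_pads: The five black pads on the spokes' anticlockwise sides (seen from above); origin on the axis. Push these to turn the rotor clockwise. 5 mm thick, 20 mm high, from 88 to 138 mm from the axis, 28 to 48 mm above the bench; their outer faces lie 9.5 mm from the spoke's middle plane.
- right_pads: The same on the clockwise sides; push these to turn the rotor anticlockwise.
- spoke0 (a point): Point in the middle of spoke 0, 115 mm from the axis, 38 mm above the bench. Spokes are 19 mm wide with their pads, end 140 mm from the axis, span 26 to 52 mm above the bench, with only the mat below. Seen from above, spoke 0 lies 36 degrees anticlockwise of the red-capped vial.
- spoke1 (a point): Point in the middle of spoke 1, 115 mm from the axis, 38 mm above the bench. Spokes are 19 mm wide with their pads, end 140 mm from the axis, span 26 to 52 mm above the bench, with only the mat below. Seen from above, spoke 1 lies 108 degrees anticlockwise of the red-capped vial.
- spoke2 (a point): Point in the middle of spoke 2, 115 mm from the axis, 38 mm above the bench. Spokes are 19 mm wide with their pads, end 140 mm from the axis, span 26 to 52 mm above the bench, with only the mat below. Seen from above, spoke 2 lies 180 degrees anticlockwise of the red-capped vial.
- spoke3 (a point): Point in the middle of spoke 3, 115 mm from the axis, 38 mm above the bench. Spokes are 19 mm wide with their pads, end 140 mm from the axis, span 26 to 52 mm above the bench, with only the mat below. Seen from above, spoke 3 lies 252 degrees anticlockwise of the red-capped vial.
- spoke4 (a point): Point in the middle of spoke 4, 115 mm from the axis, 38 mm above the bench. Spokes are 19 mm wide with their pads, end 140 mm from the axis, span 26 to 52 mm above the bench, with only the mat below. Seen from above, spoke 4 lies 324 degrees anticlockwise of the red-capped vial.
- white_vial1_mid (a point): Centre of a vial with a white cap, otherwise like the red-capped one.
- white_vial2_mid (a point): Centre of a vial with a white cap, otherwise like the red-capped one.
- white_vial3_mid (a point): Centre of a vial with a white cap, otherwise like the red-capped one.
- white_vial4_mid (a point): Centre of a vial with a white cap, otherwise like the red-capped one.
- amber_bottle_mid (a point): Centre of a loose amber bottle, 60 mm diameter, 105 mm tall. Leave alone.
- beaker_mid (a point): Centre of a loose clear beaker, 68 mm across, 85 mm tall. Leave alone.
- tip_box_mid (a point): Centre of a loose blue box of pipette tips with clear lid, 85 x 60 x 56 mm. Leave alone.
Mind the look-alikes: they are no part of the job. Leave any brown or purple look-alike of the part that bears tip_box_mid alone. What is shaped like the part that bears read_point but purple is not meant.

How it is judged:
On the way:
1. a fingertip pushes on a spoke ((contact force between the fingers and left_pads above 0.3 N or contact force between the fingers and right_pads above 0.3 N)), for 0.05 s.
At the end, for the whole second after the job is handed in: The red-capped vial's centre is within 8 mm (horizontally) of the reading point in front of the window, the rotor is at rest (under 0.05 rad/s), all five vials stand upright and seated in their pockets, and the bottle, beaker and tip box are upright within 15 mm of where they were (horizontal distance between red_vial_mid and read_point below 0.008 m and velocity of joint rotor between -0.05 and 0.05 rad/s and angle between each of red_vial_mid, white_vial1_mid, white_vial2_mid, white_vial3_mid, white_vial4_mid, amber_bottle_mid, beaker_mid, tip_box_mid's own z axis and vertical below 0.2 rad and height (world z) of red_vial_mid between 0.056 and 0.07 m and horizontal distance between each of red_vial_mid, white_vial1_mid, white_vial2_mid, white_vial3_mid, white_vial4_mid and hub below 0.068 m and height (world z) of white_vial1_mid between 0.056 and 0.07 m and height (world z) of white_vial2_mid between 0.056 and 0.07 m and height (world z) of white_vial3_mid between 0.056 and 0.07 m and height (world z) of white_vial4_mid between 0.056 and 0.07 m and distance of each of amber_bottle_mid, beaker_mid, tip_box_mid from where it was at the start of the episode below 0.015 m); the robot touches nothing.
It fails at once if a vial is lifted out of its pocket (height (world z) of any of red_vial_mid, white_vial1_mid, white_vial2_mid, white_vial3_mid, white_vial4_mid above 0.075 m).
It fails at once if the fingers touch a vial (more than 1 N) (contact force between the fingers and red_vial above 1 N or contact force between the fingers and white_vial1 above 1 N or contact force between the fingers and white_vial2 above 1 N or contact force between the fingers and white_vial3 above 1 N or contact force between the fingers and white_vial4 above 1 N).
It fails at once if a spoke is pinched: the fingers press on both sides of the spokes at once (more than 1 N each) (contact force between the fingers and left_pads above 1 N and contact force between the fingers and right_pads above 1 N).
It fails at once if the rotor is spun faster than 4 rad/s (velocity of joint rotor above 4 rad/s or velocity of joint rotor below -4 rad/s).
It fails at once if the amber bottle, beaker or tip box is moved (15 mm) or tipped (distance of any of amber_bottle_mid, beaker_mid, tip_box_mid from where it was at the start of the episode above 0.015 m or angle between any of amber_bottle_mid, beaker_mid, tip_box_mid's own z axis and vertical above 0.3 rad).
It also fails if it takes over 64 s, if anything falls off the work surface, if the arm or the gripper's body presses on something with over 40 N, if the wrist force passes 120 N, or if a joint passes its speed limit or range.

## Working session

There is one attempt and no reset: what is moved stays moved. The work goes in short steps, Python scripts to look and compute and a tool call to move; the robot and the scene stay as the last step left them, time stands still between calls to the robot, and variables do not carry over. Pictures are saved under pics/ and viewed, and the job is handed in when it is done.

Besides the shell and the picture viewer there is one more tool, called after "Call:" by a JSON object that holds its "method" and its "body". arm_command: Moves the arm, as the interface text tells. Its arguments: {"type":"object","properties":{"motion":{"type":"array","items":{"type":"array"}},"force":{"type":"number"}},"required":["motion"]}

```bash
mkdir -p pics; python3 - <<'E'
from workcell import arm
import cv2
s=arm.observe();print({k:s[k] for k in('clock','eef_pos','ee_rot','opening')})
for n in('scene','top'):
    f=arm.grab_frame(n);cv2.imwrite(f'pics/{n}0.png',f['img'][:,:,::-1]);print(n,f['mtx'],f['eye'],f['rotation'],f.keys())
E
```

```text
{'clock': 0.0, 'eef_pos': array([ 0.18232291, -0.49203141,  0.2308163 ]), 'ee_rot': array([-3.14052416e+00, -1.63447236e-04,  3.54778740e-01]), 'opening': 1.0007004591481026}
scene [[404.61959269   0.         282.90109685]
 [  0.         404.61959269 211.96461375]
 [  0.           0.           1.        ]] [1.14083763 0.32406166 0.70655575] [ 0.79773618 -0.02024683  2.00322053] dict_keys(['img', 'mtx', 'eye', 'rotation'])
top [[386.18539694   0.         280.52190419]
 [  0.         386.18539694 210.27029081]
 [  0.           0.           1.        ]] [0.40441121 0.06580133 1.01350162] [ 0.19270004  0.01160228 -1.56856614] dict_keys(['img', 'mtx', 'eye', 'rotation'])
```

View pics/scene0.png

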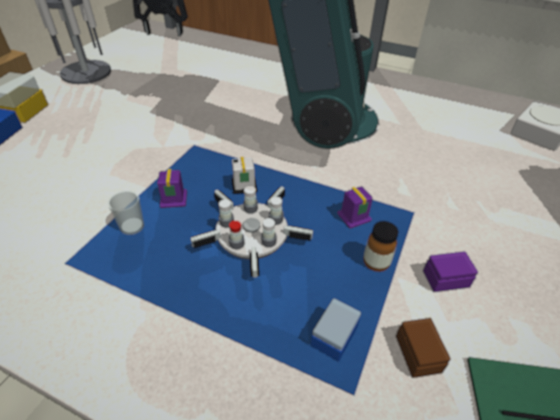

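View pics/top0.png

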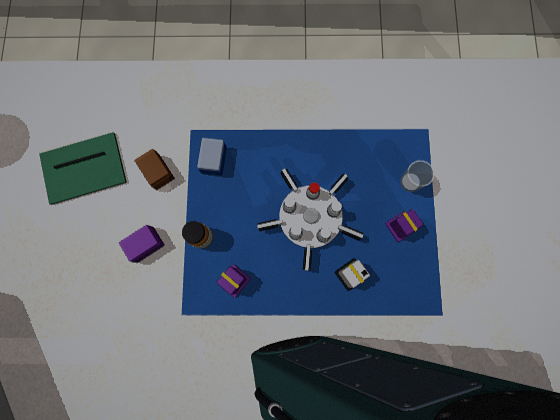

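The top picture shows the red cap at (314,188), the hub at (311,216) and the white reader with a yellow stripe at (353,273). The purple look-alikes at (405,224) and (233,281) are not meant. I'll enlarge the crop and measure.

```bash
cat > h.py <<'E'
import numpy as np, cv2
from scipy.spatial.transform import Rotation as R
def ray(f,px,z):
    u=(np.array(px,float)-f['mtx'][:2,2])/f['mtx'][0,0]
    d=R.from_euler('xyz',f['rotation']).apply([u[0],-u[1],-1]); e=np.array(f['eye'])
    return e+d*(z-e[2])/d[2]
def proj(f,p):
    c=R.from_euler('xyz',f['rotation']).inv().apply(np.array(p)-f['eye'])
    return f['mtx'][:2,2]+f['mtx'][0,0]*np.array([c[0],-c[1]])/-c[2]
def cents(img,lo,hi,amin=4):
    h=cv2.cvtColor(img,cv2.COLOR_RGB2HSV);m=cv2.inRange(h,lo,hi)
    n,l,s,c=cv2.connectedComponentsWithStats(m)
    return [(c[i].round(1).tolist(),s[i].tolist()) for i in range(1,n) if s[i,4]>=amin]
E
python3 - <<'E'
from h import *; from workcell import arm
f=arm.grab_frame('top');g=arm.grab_frame('scene')
cv2.imwrite('pics/crop1.png',cv2.resize(f['img'][150:310,215:435,::-1],None,fx=3.6,fy=3.6,interpolation=cv2.INTER_CUBIC))
cv2.imwrite('pics/crop2.png',cv2.resize(g['img'][140:290,150:350,::-1],None,fx=4,fy=4,interpolation=cv2.INTER_CUBIC))
for n,k in(('top',f),('scene',g)):
    red=[]
    for lo,hi in(((0,170,110),(6,255,255)),((174,170,110),(180,255,255))): red+=cents(k['img'],lo,hi)
    print(n,'red',red);print('yel',cents(k['img'],(22,120,120),(32,255,255)))
print('red xyz',ray(f,(314,188),.094),'hub',ray(f,(311.5,216),.04),'stripe',ray(f,(353,273),.09))
for px in((191,129),(428,129),(442,314),(182,314)):print(px,ray(f,px,.002))
E
```

```text
top red [([314.0, 187.5], [309, 183, 11, 10, 76])]
yel [([409.9, 221.2], [404, 213, 13, 18, 60]), ([355.9, 273.0], [349, 264, 15, 19, 72]), ([229.5, 279.8], [222, 273, 17, 15, 67])]
scene red [([234.6, 225.8], [230, 221, 10, 11, 81])]
yel [([35.8, 93.6], [31, 90, 11, 9, 31]), ([21.2, 110.2], [16, 98, 14, 24, 99]), ([242.6, 163.8], [241, 157, 4, 15, 33]), ([168.0, 177.0], [167, 169, 4, 17, 38]), ([359.2, 194.3], [353, 188, 13, 15, 45])]
red xyz [ 0.63942694 -0.00507021  0.094     ] hub [ 0.57940948 -0.00178194  0.04      ] stripe [ 0.43396654 -0.09423721  0.09      ]
(191, 129) [0.83287734 0.32836987 0.002     ]
(428, 129) [ 0.83111497 -0.33005708  0.002     ]
(442, 314) [ 0.33499628 -0.33022059  0.002     ]
(182, 314) [0.33299526 0.32795371 0.002     ]
```

View pics/crop1.png

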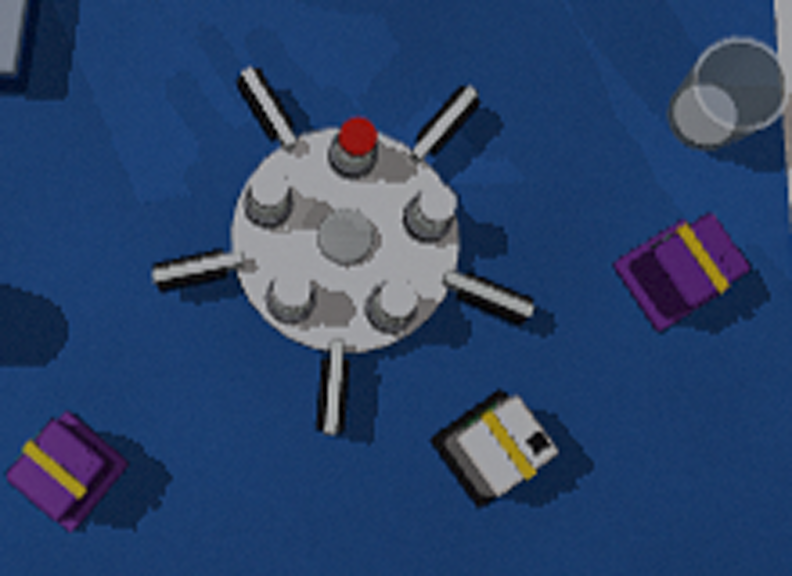

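View pics/crop2.png

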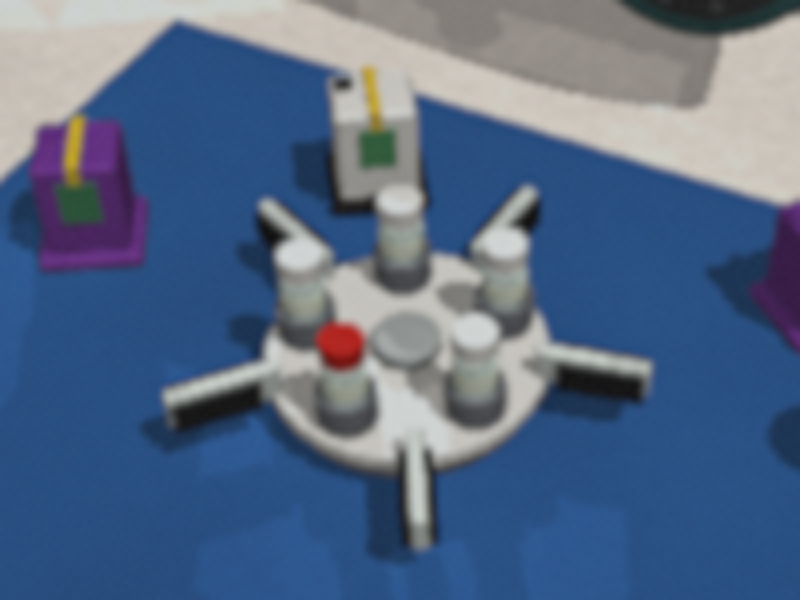

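```bash
cat > m.py <<'E'
from h import *
from workcell import arm
from scipy.optimize import least_squares
def meas(f,g,v=1):
    hsv=cv2.cvtColor(f['img'],cv2.COLOR_RGB2HSV)
    m=(hsv[...,1]<70)&(hsv[...,2]>120)
    ys,xs=np.nonzero(m)
    k=(xs>240)&(xs<385)&(ys>150)&(ys<285);xs,ys=xs[k],ys[k]
    P=np.array([ray(f,(x,y),.052)[:2] for x,y in zip(xs,ys)])
    # spokes: all middle planes pass through axis: fit hub + angle
    c=np.array([.58,-.003])
    def pts(c):
        d=P-c;r=np.hypot(*d.T);a=np.arctan2(d[:,1],d[:,0]);return d,r,a
    def phase(c):
        d,r,a=pts(c);s=(r>.095)&(r<.135);return np.angle(np.exp(1j*5*a[s]).mean())/5
    for _ in range(15):
        d,r,a=pts(c);ph=phase(c);A=[];b=[];out=[]
        for i in range(5):
            t=ph+i*2*np.pi/5;u=np.array([np.cos(t),np.sin(t)]);n=np.array([-u[1],u[0]])
            l=d@u;w=d@n;s=(l>.095)&(l<.135)&(abs(w)<.013)
            if s.sum()<8: continue
            A.append(n);b.append(w[s].mean());out.append((round(np.degrees(t),1),int(s.sum()),round(1e3*w[s].mean(),1),round(1e3*l[(abs(w)<.008)&(l<.16)].max(),1)))
        dc=np.linalg.lstsq(np.array(A),np.array(b),rcond=None)[0];c=c+dc
    if v: print('hub',c.round(4),'spokes',out)
    return c,phase(c)
def tri(f,p,g,q):
    A=[];o=[]
    for k,x in((f,p),(g,q)):
        e=np.array(k['eye']);d=ray(k,x,0)-e;d/=np.linalg.norm(d);M=np.eye(3)-np.outer(d,d);A.append(M);o.append(M@e)
    return np.linalg.solve(sum(A),sum(o))
E
python3 - <<'E'
from m import *
f=arm.grab_frame('top');g=arm.grab_frame('scene')
c,ph=meas(f,g)
print('red tri',tri(f,(314,187.5),g,(234.6,225.8)));
r=ray(f,(314,187.5),.094);print('red',r,np.linalg.norm(r[:2]-c),np.degrees(np.arctan2(*(r[:2]-c)[::-1])))
r=ray(g,(234.6,225.8),.092);print('red sc',r)
st=tri(f,(355.9,273),g,(242.6,163.8));print('stripe',st)
# stripe direction
for k,w in((f,(349,264,15,19)),(g,(241,157,4,15))):
    x,y,a,b=w;h=cv2.cvtColor(k['img'],cv2.COLOR_RGB2HSV)
    mm=cv2.inRange(h,(20,90,90),(34,255,255));yy,xx=np.nonzero(mm[y-2:y+b+2,x-2:x+a+2])
    for z in (.082,.09,.092):
        Q=np.array([ray(k,(i+x-2,j+y-2),z)[:2] for i,j in zip(xx,yy)]);q=Q.mean(0);u=np.linalg.svd(Q-q)[2][0]
        if u@(q-c)<0:u=-u
        d=q-c;print(z,q,'stripe ang',np.degrees(np.arctan2(u[1],u[0])),'bearing',np.degrees(np.arctan2(d[1],d[0])),'r',np.hypot(*d),'off',d@[-u[1],u[0]])
E
```

```text
hub [0.5811 0.0007] spokes [(np.float64(30.7), 43, np.float64(-0.1), np.float64(139.0)), (np.float64(102.7), 47, np.float64(0.0), np.float64(139.0)), (np.float64(174.7), 50, np.float64(0.1), np.float64(137.3)), (np.float64(246.7), 44, np.float64(-0.1), np.float64(138.3)), (np.float64(318.7), 44, np.float64(0.1), np.float64(138.8))]
red tri [ 0.6421291  -0.00512912  0.08757104]
red [ 0.64069013 -0.00508834  0.094     ] 0.059852095724683335 -5.5544681027431
red sc [ 0.64557436 -0.00228432  0.092     ]
stripe [ 0.43389187 -0.10239861  0.07512801]
0.082 [ 0.433887  -0.1026452] stripe ang -145.68670219417768 bearing -144.93292945273518 r 0.17988472394790905 off 0.0023664620922980743
0.09 [ 0.43363386 -0.10119853] stripe ang -145.68670219417768 bearing -145.35786277847726 r 0.17926568898328177 off 0.0010288593905048453
0.092 [ 0.43357057 -0.10083686] stripe ang -145.68670219417768 bearing -145.46455322024013 r 0.17911247756821505 off 0.0006944587150565355
0.082 [ 0.4424514  -0.09501689] stripe ang -146.0078293321734 bearing -145.38283085074963 r 0.16849739827959234 off 0.0018379805713499566
0.09 [ 0.4513971  -0.08964887] stripe ang -146.00782933217343 bearing -145.14207867618006 r 0.1580872623362098 off 0.0023886391667911127
0.092 [ 0.45363353 -0.08830686] stripe ang -146.00782933217337 bearing -145.07685381204615 r 0.15548520097487178 off 0.002526303815651318
```

Every spoke lies within 0.1 mm of its middle plane and ends about 139 mm from the axis, so the fit holds. The hub is at (0.581, 0.001). Red is at -5.4° and the window at about -145.4°, so I'll turn it about 140° clockwise. I'll push the spoke at 102.7° with the shut fingertip, turning the tool along the arc.

```bash
cat > plan.py <<'E'
from h import *
def rows(p0,e0,p1,dyaw,n):
    """straight move, tool down; world yaw change dyaw (rad)"""
    p=np.array(p0,float);M=R.from_euler('xyz',e0);out=[]
    d=(np.array(p1)-p)/n
    for i in range(n):
        out.append((M.inv().apply(d).round(3).tolist(),[0,0,round(-dyaw/n,3)]));M=M*R.from_rotvec([0,0,-dyaw/n])
    return out
E
python3 - <<'E'
from plan import *; from workcell import arm
s=arm.observe();c=np.array([.5811,.0007]);a=np.radians(127);p=c+.117*np.array([np.cos(a),np.sin(a)]);print(p)
for r in rows(s['eef_pos'],s['ee_rot'],[*p,.2],np.radians(172.4),20):print(list(r)+[-1])
E
```

```text
[0.51068764 0.09414035]
[[0.026, -0.022, 0.002], [0, 0, np.float64(-0.15)], -1]
[[0.029, -0.018, 0.002], [0, 0, np.float64(-0.15)], -1]
[[0.031, -0.013, 0.002], [0, 0, np.float64(-0.15)], -1]
[[0.033, -0.008, 0.002], [0, 0, np.float64(-0.15)], -1]
[[0.033, -0.003, 0.002], [0, 0, np.float64(-0.15)], -1]
[[0.034, 0.002, 0.002], [0, 0, np.float64(-0.15)], -1]
[[0.033, 0.007, 0.002], [0, 0, np.float64(-0.15)], -1]
[[0.032, 0.011, 0.002], [0, 0, np.float64(-0.15)], -1]
[[0.03, 0.016, 0.002], [0, 0, np.float64(-0.15)], -1]
[[0.027, 0.02, 0.002], [0, 0, np.float64(-0.15)], -1]
[[0.023, 0.024, 0.002], [0, 0, np.float64(-0.15)], -1]
[[0.02, 0.027, 0.002], [0, 0, np.float64(-0.15)], -1]
[[0.015, 0.03, 0.002], [0, 0, np.float64(-0.15)], -1]
[[0.011, 0.032, 0.002], [0, 0, np.float64(-0.15)], -1]
[[0.006, 0.033, 0.002], [0, 0, np.float64(-0.15)], -1]
[[0.001, 0.034, 0.002], [0, 0, np.float64(-0.15)], -1]
[[-0.004, 0.033, 0.002], [0, 0, np.float64(-0.15)], -1]
[[-0.009, 0.032, 0.002], [0, 0, np.float64(-0.15)], -1]
[[-0.014, 0.031, 0.002], [0, 0, np.float64(-0.15)], -1]
[[-0.018, 0.028, 0.002], [0, 0, np.float64(-0.15)], -1]
```

Call:
{"method": "arm_command", "body": {"motion": [[[0.026,-0.022,0.002],[0,0,-0.15],-1],[[0.029,-0.018,0.002],[0,0,-0.15],-1],[[0.031,-0.013,0.002],[0,0,-0.15],-1],[[0.033,-0.008,0.002],[0,0,-0.15],-1],[[0.033,-0.003,0.002],[0,0,-0.15],-1],[[0.034,0.002,0.002],[0,0,-0.15],-1],[[0.033,0.007,0.002],[0,0,-0.15],-1],[[0.032,0.011,0.002],[0,0,-0.15],-1],[[0.03,0.016,0.002],[0,0,-0.15],-1],[[0.027,0.02,0.002],[0,0,-0.15],-1]], "force": 20}}

```text
clock: 1.55
eef_pos: [0.3494, -0.1971, 0.2113]
ee_rot: [3.141, 0.0, 1.86]
ft_force: [-0.7, -0.7, -0.9]
opening: -0.0
```

Call:
{"method": "arm_command", "body": {"motion": [[[0.023,0.024,0.002],[0,0,-0.15],-1],[[0.02,0.027,0.002],[0,0,-0.15],-1],[[0.015,0.03,0.002],[0,0,-0.15],-1],[[0.011,0.032,0.002],[0,0,-0.15],-1],[[0.006,0.033,0.002],[0,0,-0.15],-1],[[0.001,0.034,0.002],[0,0,-0.15],-1],[[-0.004,0.033,0.002],[0,0,-0.15],-1],[[-0.009,0.032,0.002],[0,0,-0.15],-1],[[-0.014,0.031,0.002],[0,0,-0.15],-1],[[-0.018,0.028,0.002],[0,0,-0.15],-1]]}}

```text
clock: 2.8
eef_pos: [0.5133, 0.0958, 0.1912]
ee_rot: [-3.142, -0.0, -2.923]
ft_force: [0.4, -0.4, -0.0]
opening: -0.002
```

```bash
python3 - <<'E'
from plan import *; from workcell import arm
s=arm.observe();print({k:s[k] for k in('clock','eef_pos','ee_rot','opening','joints')})
f=arm.grab_frame('scene');cv2.imwrite('pics/s1.png',f['img'][:,:,::-1])
for r in rows(s['eef_pos'],s['ee_rot'],[.5107,.0941,.037],0,1):print(r)
E
```

```text
{'clock': 2.8, 'eef_pos': array([0.5132961 , 0.09578239, 0.19117775]), 'ee_rot': array([-3.14155212e+00, -5.53809473e-05, -2.92335498e+00]), 'opening': -0.0015396019438645337, 'joints': array([ 2.83659969e-02,  2.73903225e-01, -1.43278400e-01,  1.15366144e+00,
       -5.02531705e-05, -1.89871674e-01])}
([0.003, -0.001, 0.154], [0, 0, 0.0])
```

View pics/s1.png

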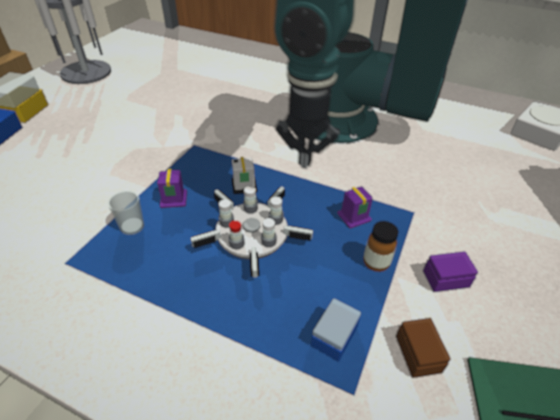

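The tool hangs above the gap between two spokes, with the shut fingertip at (305,160), and nothing has been disturbed. Now I'll descend.

Call:
{"method": "arm_command", "body": {"motion": [[[0.003,-0.001,0.032],[0,0,0],-1],[[0,0,0.04],[0,0,0],-1],[[0,0,0.04],[0,0,0],-1],[[0,0,0.03],[0,0,0],-1],[[0,0,0.012],[0,0,0],-1],[[0,0,0],[0,0,0],-1]]}}

```text
clock: 3.6
eef_pos: [0.5101, 0.0931, 0.0373]
ee_rot: [3.141, -0.001, -2.928]
ft_force: [-0.1, -0.6, 0.0]
opening: 0.001
```

```bash
python3 - <<'E'
from m import *
s=arm.observe();print({k:s[k] for k in('clock','eef_pos','ee_rot','ft_force')})
f=arm.grab_frame('scene');cv2.imwrite('pics/s2.png',cv2.resize(f['img'][110:290,150:370,::-1],None,fx=3.2,fy=3.2))
f=arm.grab_frame('top');cv2.imwrite('pics/t2.png',cv2.resize(f['img'][150:310,215:435,::-1],None,fx=3.6,fy=3.6))
E
```

```text
{'clock': 3.6, 'eef_pos': array([0.51007611, 0.09307108, 0.0372669 ]), 'ee_rot': array([ 3.14144727e+00, -6.54588553e-04, -2.92849838e+00]), 'ft_force': array([-0.12260229, -0.62930509,  0.04529638])}
```

View pics/s2.png

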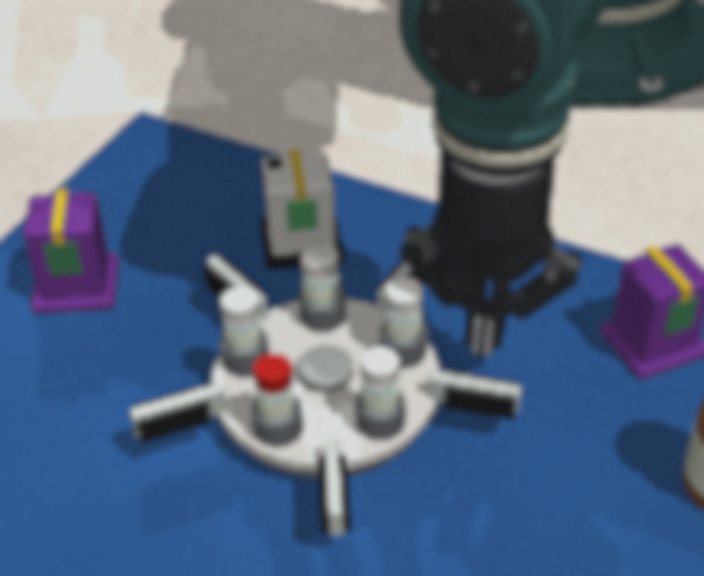

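View pics/t2.png

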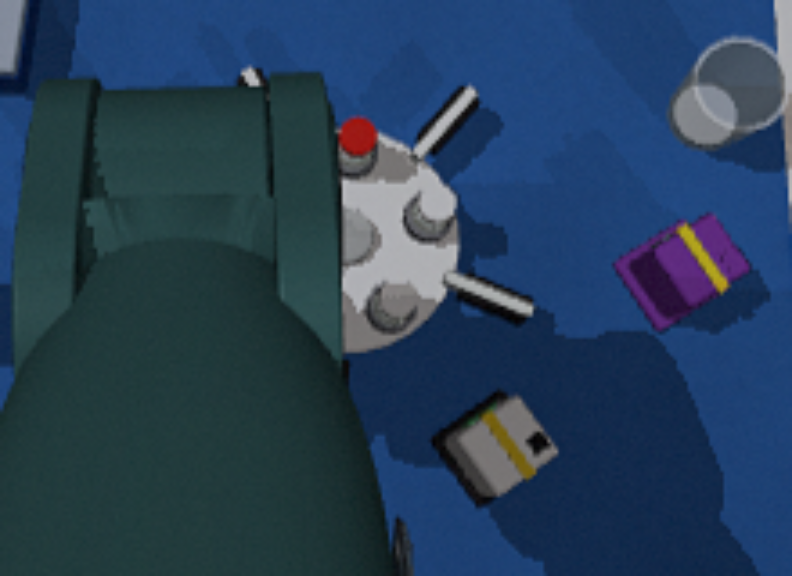

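The fingertip is down between two spokes and clear of both. The vials stand upright and the body is well above them. I'll move outward a little and raise 3 mm for margin, then begin the arc at 4° per row.

Call:
{"method": "arm_command", "body": {"motion": [[[-0.006,0.013,-0.003],[0,0,0],-1],[[-0.009,0,0],[0,0,0],-1],[[-0.009,0,0],[0,0,0],-1],[[-0.004,0.0005,0],[0,0,0.035],-1],[[-0.0083,0.0011,0],[0,0,0.07],-1],[[-0.0083,0.0011,0],[0,0,0.07],-1],[[-0.0083,0.0011,0],[0,0,0.07],-1],[[0,0,0],[0,0,0],-1]]}}

```text
clock: 4.7
eef_pos: [0.5594, 0.1181, 0.0401]
ee_rot: [-3.142, -0.0, 3.109]
ft_force: [0.4, -0.0, -0.6]
opening: -0.004
```

```bash
cat > st.py <<'E'
from m import *
import sys
c=np.array([.5811,.0007])
s=arm.observe();d=s['eef_pos'][:2]-c
print(s['clock'],s['eef_pos'].round(4),'r',np.hypot(*d).round(4),'ang',np.degrees(np.arctan2(d[1],d[0])).round(1),'yaw-90',(np.degrees(s['ee_rot'][2])-90).round(1)%360,s['ft_force'].round(1),'q6',s['joints'][5].round(2))
yaw=s['ee_rot'][2];print('l',d@[np.cos(yaw-np.pi/2),np.sin(yaw-np.pi/2)],'w',d@[np.cos(yaw),np.sin(yaw)])
f=arm.grab_frame('scene');cv2.imwrite('pics/s%s.png'%sys.argv[1],cv2.resize(f['img'][110:290,150:370,::-1],None,fx=3.2,fy=3.2))
red=sum([cents(f['img'],lo,hi) for lo,hi in(((0,170,110),(6,255,255)),((174,170,110),(180,255,255)))],[])
for b in red:
    r=ray(f,b[0],.089)[:2]-c;print('scene red',b,'r',np.hypot(*r).round(4),'ang',np.degrees(np.arctan2(r[1],r[0])).round(1))
f=arm.grab_frame('top');cv2.imwrite('pics/t%s.png'%sys.argv[1],cv2.resize(f['img'][150:310,215:435,::-1],None,fx=3.6,fy=3.6))
red=sum([cents(f['img'],lo,hi) for lo,hi in(((0,170,110),(6,255,255)),((174,170,110),(180,255,255)))],[])
for b in red:
    r=ray(f,b[0],.094)[:2]-c;print('top red',b,'r',np.hypot(*r).round(4),'ang',np.degrees(np.arctan2(r[1],r[0])).round(1))
E
python3 st.py 3
```

```text
4.7 [0.5594 0.1181 0.0401] r 0.1194 ang 100.5 yaw-90 88.1 [ 0.4 -0.  -0.6] q6 0.1
l 0.11665824389247297 w 0.025501699614116198
scene red ([230.1, 223.2], [225, 219, 10, 10, 82]) r 0.0619 ang -15.8
top red ([319.2, 188.5], [315, 184, 10, 10, 75]) r 0.06 ang -17.9
```

View pics/s3.png

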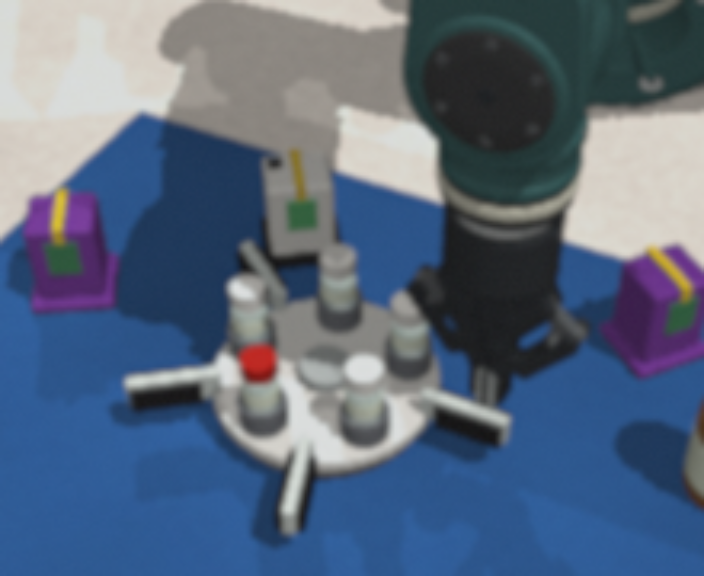

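The pads are in contact and the push works: red has turned 12.4° clockwise to -17.9°. I'll continue along the arc.

Call:
{"method": "arm_command", "body": {"motion": [[[-0.0083,0.0025,0],[0,0,0.07],-1],[[-0.0083,0.002,0],[0,0,0.07],-1],[[-0.0083,0.0013,0],[0,0,0.07],-1],[[-0.0083,0.0013,0],[0,0,0.07],-1],[[-0.0083,0.0013,0],[0,0,0.07],-1],[[-0.0083,0.0013,0],[0,0,0.07],-1],[[-0.0083,0.0013,0],[0,0,0.07],-1],[[-0.0083,0.0013,0],[0,0,0.07],-1],[[-0.0083,0.0013,0],[0,0,0.07],-1],[[-0.0083,0.0013,0],[0,0,0.07],-1]]}}

```text
clock: 6.05
eef_pos: [0.6398, 0.1044, 0.0402]
ee_rot: [-3.142, -0.0, 2.409]
ft_force: [-0.1, 0.9, 0.2]
opening: 0.002
```

```bash
python3 st.py 4
```

```text
6.05 [0.6398 0.1044 0.0402] r 0.1191 ang 60.5 yaw-90 48.0 [-0.1  0.9  0.2] q6 0.77
l 0.11630504928928559 w 0.02578197319481601
scene red ([222.8, 211.0], [218, 207, 10, 9, 59]) r 0.0605 ang -55.4
scene red ([225.5, 207.2], [224, 207, 4, 2, 4]) r 0.055 ang -67.1
top red ([332.7, 198.4], [328, 194, 10, 10, 70]) r 0.0602 ang -57.7
```

View pics/s4.png

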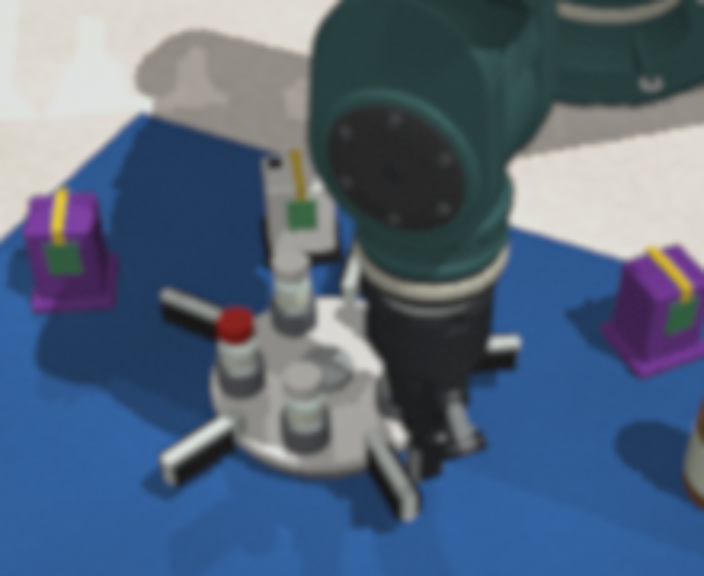

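Red is at -57.7° by the top view, the same 40° as the tool moved. I'll continue with another 40°.

Call:
{"method": "arm_command", "body": {"motion": [[[-0.0083,0.0022,0],[0,0,0.07],-1],[[-0.0083,0.002,0],[0,0,0.07],-1],[[-0.0083,0.0015,0],[0,0,0.07],-1],[[-0.0083,0.0015,0],[0,0,0.07],-1],[[-0.0083,0.0015,0],[0,0,0.07],-1],[[-0.0083,0.0015,0],[0,0,0.07],-1],[[-0.0083,0.0015,0],[0,0,0.07],-1],[[-0.0083,0.0015,0],[0,0,0.07],-1],[[-0.0083,0.0015,0],[0,0,0.07],-1],[[-0.0083,0.0015,0],[0,0,0.07],-1]]}}

```text
clock: 7.4
eef_pos: [0.6938, 0.0423, 0.0402]
ee_rot: [-3.141, -0.0, 1.71]
ft_force: [-0.4, 0.1, 0.0]
opening: -0.001
```

```bash
python3 st.py 5
```

```text
7.4 [0.6938 0.0423 0.0402] r 0.1201 ang 20.3 yaw-90 8.0 [-0.4  0.1  0. ] q6 1.38
l 0.11733724214399564 w 0.02551003564358501
```

View pics/s5.png

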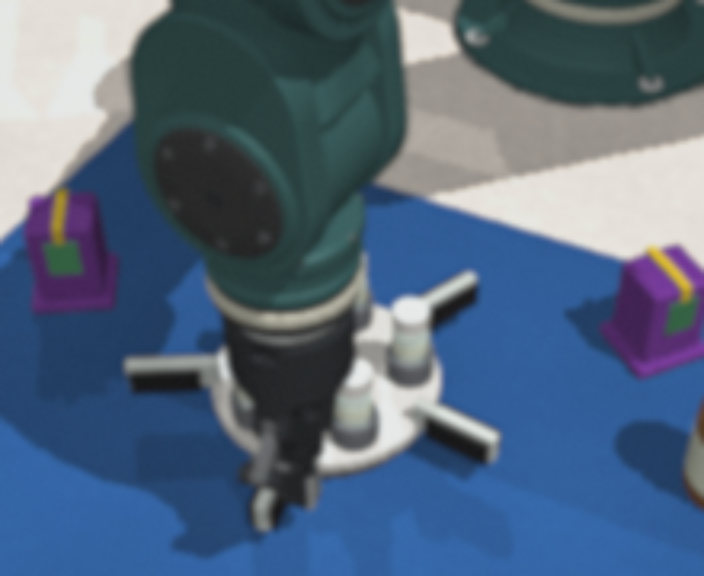

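Red is hidden by the wrist. TCP angle minus red angle has stayed at 118.3°, so the TCP should end at about -27°, which is 47° more. I'll go 40° now and the rest slowly.

Call:
{"method": "arm_command", "body": {"motion": [[[-0.0083,0.002,0],[0,0,0.07],-1],[[-0.0083,0.0018,0],[0,0,0.07],-1],[[-0.0083,0.0015,0],[0,0,0.07],-1],[[-0.0083,0.0015,0],[0,0,0.07],-1],[[-0.0083,0.0015,0],[0,0,0.07],-1],[[-0.0083,0.0015,0],[0,0,0.07],-1],[[-0.0083,0.0015,0],[0,0,0.07],-1],[[-0.0083,0.0015,0],[0,0,0.07],-1],[[-0.0083,0.0015,0],[0,0,0.07],-1],[[-0.0083,0.0015,0],[0,0,0.07],-1]]}}

```text
clock: 8.75
eef_pos: [0.6948, -0.04, 0.0403]
ee_rot: [-3.141, -0.0, 1.011]
ft_force: [0.5, -0.1, -0.6]
opening: -0.0
```

```bash
python3 st.py 6
```

```text
8.75 [ 0.6948 -0.04    0.0403] r 0.1208 ang -19.7 yaw-90 327.9 [ 0.5 -0.1 -0.6] q6 1.96
l 0.11797879110795854 w 0.025830880470229835
scene red ([244.1, 191.8], [239, 188, 11, 9, 69]) r 0.0567 ang -137.1
```

View pics/s6.png

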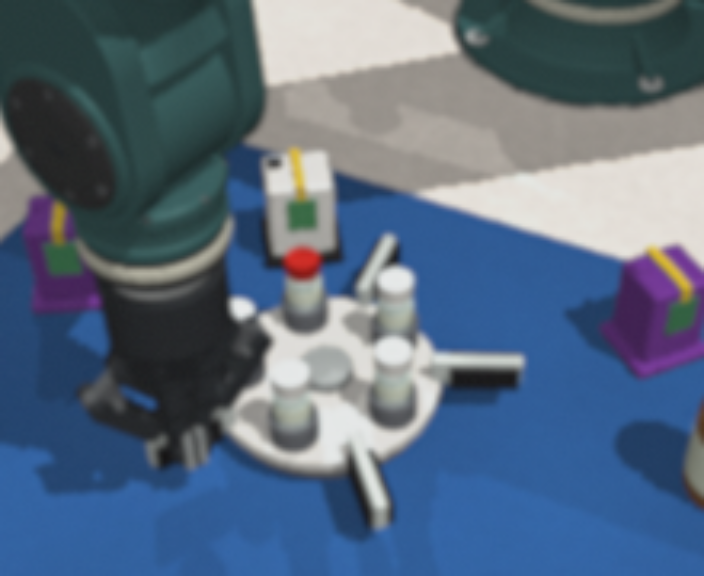

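View pics/t6.png

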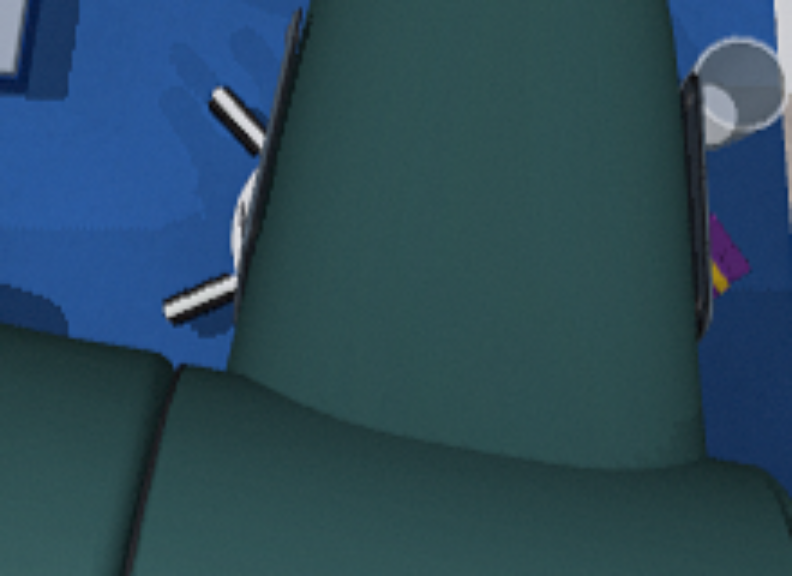

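Red reads -137.1° in the scene view, against the -138° expected. I'll finish with about 7.2° at decreasing speed.

Call:
{"method": "arm_command", "body": {"motion": [[[-0.0042,0.0009,0],[0,0,0.035],-1],[[-0.0042,0.0009,0],[0,0,0.035],-1],[[-0.003,0.0006,0],[0,0,0.025],-1],[[-0.0021,0.0004,0],[0,0,0.017],-1],[[-0.0012,0.0003,0],[0,0,0.01],-1],[[0,0,0],[0,0,0],-1]]}}

```text
clock: 9.6
eef_pos: [0.6894, -0.0543, 0.0403]
ee_rot: [3.142, 0.0, 0.888]
ft_force: [-0.2, -0.0, 0.1]
opening: -0.0
```

```bash
python3 st.py 7
```

```text
9.6 [ 0.6894 -0.0543  0.0403] r 0.1214 ang -26.9 yaw-90 320.9 [-0.2 -0.   0.1] q6 2.06
l 0.11868603435553808 w 0.025683509376583816
scene red ([247.5, 191.3], [242, 188, 12, 8, 69]) r 0.0567 ang -145.1
```

Red is at -145.1° against a target of about -145.4°. I'll back off the pad, lift, and clear the view.

Call:
{"method": "arm_command", "body": {"motion": [[[0.006,0,0],[0,0,0],-1],[[0.01,0,0],[0,0,0],-1],[[0.006,0,0],[0,0,0],-1],[[0,0,-0.02],[0,0,0],-1],[[0,0,-0.04],[0,0,0],-1],[[0,0,-0.04],[0,0,0],-1],[[0,0,-0.04],[0,0,0],-1],[[0,0,-0.04],[0,0,0],-1],[[0,0,-0.02],[0,0,0],-1],[[0,0,0],[0,0,0],-1]]}}

```text
clock: 10.95
eef_pos: [0.704, -0.0369, 0.2414]
ee_rot: [3.139, -0.001, 0.888]
ft_force: [0.2, -0.2, -0.1]
opening: 0.001
```

```bash
python3 - <<'E'
from plan import *; from workcell import arm
s=arm.observe();print(s['eef_pos'],s['ee_rot'],s['joints'].round(2))
for r in rows(s['eef_pos'],s['ee_rot'],[.25,-.42,.25],-.4,15):print(r)
E
```

```text
[ 0.70404376 -0.03689402  0.24144806] [ 3.13933798e+00 -1.25738349e-03  8.88061400e-01] [-0.17  0.6   0.53  1.5  -0.    2.09]
([-0.039, -0.007, -0.001], [0, 0, 0.027])
([-0.039, -0.006, -0.001], [0, 0, 0.027])
([-0.039, -0.005, -0.001], [0, 0, 0.027])
([-0.039, -0.004, -0.001], [0, 0, 0.027])
([-0.039, -0.003, -0.001], [0, 0, 0.027])
([-0.04, -0.002, -0.001], [0, 0, 0.027])
([-0.04, -0.001, -0.001], [0, 0, 0.027])
([-0.04, -0.0, -0.001], [0, 0, 0.027])
([-0.04, 0.001, -0.001], [0, 0, 0.027])
([-0.04, 0.002, -0.001], [0, 0, 0.027])
([-0.039, 0.003, -0.001], [0, 0, 0.027])
([-0.039, 0.004, -0.001], [0, 0, 0.027])
([-0.039, 0.005, -0.001], [0, 0, 0.027])
([-0.039, 0.006, -0.001], [0, 0, 0.027])
([-0.039, 0.007, -0.001], [0, 0, 0.027])
```

Call:
{"method": "arm_command", "body": {"motion": [[[-0.039,-0.007,-0.001],[0,0,0.027],-1],[[-0.039,-0.006,-0.001],[0,0,0.027],-1],[[-0.039,-0.005,-0.001],[0,0,0.027],-1],[[-0.039,-0.004,-0.001],[0,0,0.027],-1],[[-0.039,-0.003,-0.001],[0,0,0.027],-1],[[-0.04,-0.002,-0.001],[0,0,0.027],-1],[[-0.04,-0.001,0],[0,0,0.027],-1],[[-0.04,0,0],[0,0,0.027],-1],[[-0.04,0.001,0],[0,0,0.027],-1],[[-0.04,0.002,0],[0,0,0.027],-1]]}}

```text
clock: 12.2
eef_pos: [0.3991, -0.2938, 0.245]
ee_rot: [-3.14, 0.0, 0.617]
ft_force: [0.9, 0.0, 0.1]
opening: -0.0
```

Call:
{"method": "arm_command", "body": {"motion": [[[-0.039,0.003,0],[0,0,0.027],-1],[[-0.039,0.004,0],[0,0,0.027],-1],[[-0.039,0.005,0],[0,0,0.027],-1],[[-0.03,0.006,0],[0,0,0.027],-1],[[-0.02,0.005,0],[0,0,0.027],-1],[[0,0,0],[0,0,0],-1],[[0,0,0],[0,0,0],-1]]}}

```text
clock: 13.08
eef_pos: [0.2725, -0.4027, 0.2456]
ee_rot: [-3.141, -0.0, 0.483]
ft_force: [0.1, 0.7, -0.3]
opening: -0.001
```

```bash
python3 st.py 8; python3 - <<'E'
from m import *
f=arm.grab_frame('top');cv2.imwrite('pics/full8.png',f['img'][:,:,::-1]);c,ph=meas(f,None);print(np.degrees(ph))
print(arm.observe()['joint_vel'].round(3))
E
```

```text
13.075 [ 0.2725 -0.4027  0.2456] r 0.5079 ang -127.4 yaw-90 297.7 [ 0.1  0.7 -0.3] q6 1.51
l 0.2136906320418986 w -0.46075592739409565
scene red ([247.6, 191.2], [242, 188, 12, 8, 67]) r 0.057 ang -145.4
top red ([326.6, 231.3], [322, 227, 10, 10, 80]) r 0.0596 ang -144.7
hub [5.81e-01 4.00e-04] spokes [(np.float64(35.2), 43, np.float64(0.0), np.float64(138.9)), (np.float64(107.2), 45, np.float64(-0.2), np.float64(139.2)), (np.float64(179.2), 48, np.float64(0.3), np.float64(138.8)), (np.float64(251.2), 46, np.float64(-0.3), np.float64(137.7)), (np.float64(323.2), 45, np.float64(0.1), np.float64(138.2))]
35.17673715553318
[-0.003 -0.001  0.003  0.002  0.002 -0.   ]
```

View pics/s8.png

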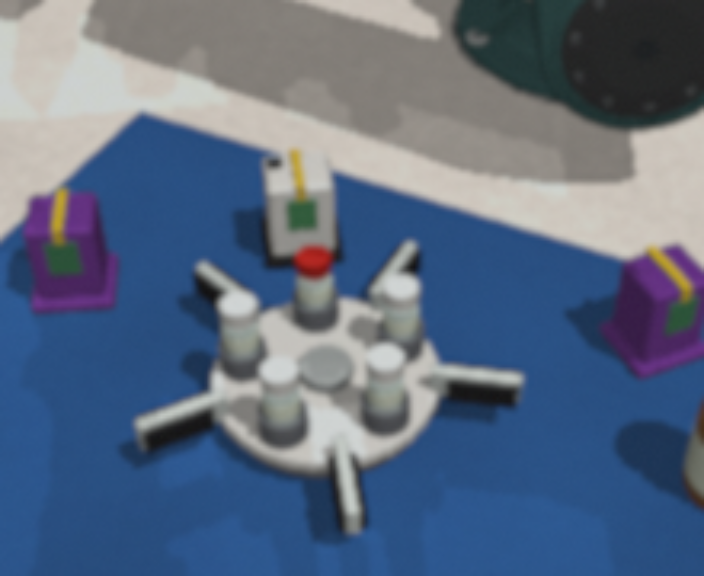

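View pics/full8.png

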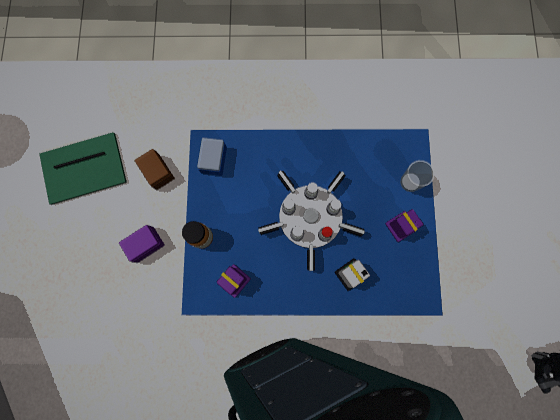

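The last pictures show the red vial at (326,231) in the top view, between the hub and the white reader. All vials are upright, and the bottle, beaker and tip box are at the same pixels as before. The rotor reads -144.8° and the cap -144.7° to -145.4°, against -145.4°. That is within about 1 mm, and the tolerance is 8 mm.

```bash
python3 -c "
from workcell import arm
print(arm.sign_off())"
```

```text
the job is handed in; nothing more can be done
None
```

I turned the carousel about 140° clockwise by pushing one spoke's left pad with the shut fingertip. The red-capped vial now stands in front of the white reader's green window, and I handed the job in.

- **Angle:** the spokes put the red pocket at -144.8°. The red cap reads -144.7° from the top camera and -145.4° from the scene camera. The window line is at about -145.4°, though the estimates of it ranged from -144.9° to -146°. The offset is about 1 mm, and at most about 2 mm, against the 8 mm allowed.
- **At rest:** the red cap read the same angle to within 0.3° before and after I withdrew the hand, so the rotor stayed put. I did not measure its speed directly.
- **Other objects:** all five vials look upright in their pockets. The bottle, beaker and tip box look unmoved in the top view; I checked this by eye and did not measure it.
- **Hand and force:** the hand is clear of everything. The force readings never showed more than about 1 N, but I only read them at the end of each move.
- **Disagreement:** the scene camera put the cap 57 mm from the axis instead of 60 mm, probably calibration or cap-height error. The top camera read 59.6 mm.

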